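Stack instrument trays on the sterilizer carrier and book the load with the scanner

ROBOT

A 6-joint arm with a two-finger parallel gripper is mounted at the origin on the work surface. World frame = base frame: x ahead of the robot, y to its left, z up, the work surface at z = 0. Lengths are in m, angles in rad, forces in N, time in s.
With the tool pointing down it reaches from about 0.3 to 0.85 m from the base axis. Payload 5.4 kg.
Tool frame: the origin (TCP) lies midway between the tips of the shut fingers; the grasp point (between the pads) lies 19 mm behind it; z points along the fingers, y is the direction in which the jaws open and shut (so a half turn about z gives the same grasp; the last joint's range is limited). The gripper opens to 85 mm and grips with 20 to 120 N. Pads are 22 mm wide; open, the fingers measure 114 mm over their backs; the gripper's body (76 mm by 85 mm) begins 54 mm behind the grasp point. The pads swing forward as they close: fully open they stand 13 mm farther back than shut.
Start: joints at [0.946, 0.158, 1.597, -0, 1.386, -0.21], TCP at [0.232, 0.526, 0.231] pointing down, gripper open.
Joint ranges: [-2.91, 2.91], [-0.94, 2.29], [0.18, 2.7], [-1.29, 4.43], [0.17, 2.64], [-3, 3]. Speed limits (rad/s): [2.57, 2.57, 3.14, 3.14, 3.14, 3.14].

INTERFACE

Orientations are given as a 3x3 rotation matrix whose columns are the frame's x, y, z axes.
In Python, from workcell import * gives the robot as it stands.
- The arm moves only by the shell command python3 -m pendant 'ROWS' [FORCE]. ROWS is JSON, a list of rows, each a list of 7 numbers: the turn, a rotation vector about the world's x, y, z in degrees, then the shift along the world's x, y, z in m, then the finger opening in m, from 0 to 0.0854. A call has 1 to 5 rows; each row is the pose to reach, as a shift and turn from the pose commanded when the call began; what a row does not reach only later rows make up. A row lasts 1/10 s, in which the tool goes at most 50 mm and 8.59 degrees, less where a joint would pass 70% of its speed; a pose out of reach is approached as far as the arm can. A call with a gripper value outside its range is refused whole. The fingers move at their own pace and stop on an object; FORCE is the grip in N (left out, the last holds). Time passes only in rows, so rows that repeat a pose let the fingers close. It gives the time, the measured TCP pose, the force and the opening at its end, in the units of the state.
- observe(): the state, without advancing time (a new reading comes with each control period).
- grab_frame(name): name is "side" or "top" or "wrist"; returns a dict with "frame" (480x640x3 uint8, red, green, blue), "vfov" (degrees; the focal length in pixels is half the picture's height over the tangent of half this angle, whatever the lens; pixels are square), "cx", "cy" (the principal point, pixels), "world_from_camera" (4x4, takes a point from camera to world coordinates); the wrist camera has in their place "T_tool_cam" (4x4, takes a point from camera to tool coordinates, whose origin is the TCP and whose axes are the flange's). Camera axes: x right, y up, looking along -z (the intrinsics and any distortion apply to the point x, -y, -z); pixel columns grow to the right and rows downward; lengths in m; the calibration is good to about 2 mm. The wrist camera is an equidistant fisheye: a pixel r from the principal point sees the ray r / f radians off the axis. A picture is of the moment at which its call begins: read the wrist's pose just before it. There is no depth.
- finish_job(): hands the job in, once; it reports no verdict.
The state is a dict: "time": time; "q": joint angles; "joint_vel": joint speeds; "tau": joint torques, N m; "eef_pos": TCP position; "ee_rot": TCP orientation; "wrist_force": force on the tool from outside, world axes, zero at the start; "ft_torque": the same for the moment, N m; "finger_gap": finger opening in m.
Only numpy, scipy, OpenCV 4.12 (cv2) and the standard library are available. Lean on these libraries where they do the work, as an engineer would, in place of code of your own. Each camera call takes 0.05 s, during which the arm holds its last target. There are 200 camera calls.

TASK

Make up the sterilizer load: lower every instrument tray on the bench, right way up, over the carrier's rod so that they sit flat on one another, then put the black collar over the rod on top of the stack; lower each gently, do not drop them. When the stack is complete, pick up the scanner, aim its beam at the barcode on the load card from about 10 cm and hold it steady there for two seconds, then lay the scanner back in its cradle the way it was. Leave the other things on the bench where they are.

Things in the scene. Friction and masses are not known exactly. Their poses are not given: they have to be found in the camera images.
- carrier: Fixed load carrier: a round steel foot 130 mm across and 12 mm thick with one vertical steel rod in its middle, 14 mm in diameter, its tip 165 mm above the table (the last 10 mm taper to 5 mm). Origin: on the rod's axis at table height, z up.
- rod_tip (a point): The tip of the rod, 165 mm above the table.
- carrier_seat (a point): On the rod's axis at the top face of the foot, 12 mm above the table: where the underside of the lowest tray comes to rest.
- tray_a: Loose aluminium tray, 220 g, with small fixed instruments (blue ends). Plate 100 x 100 x 4 mm, low rims to 9 mm; steel hub 36 mm across in its middle, its top 44 mm above the underside; a 19 mm bore runs through both. Origin: bore axis at the underside, z up. Trays stack on the rod 44 mm apart, at any yaw. Two or three trays are present (absent: no pose).
- tray_a_post (a point): Centre of the top of this tray's blue square grip post, 22 x 22 mm, faces parallel to the tray's x and y (grip it either way), standing beside the plate on a 22 mm wide strip, 75 mm from the bore along the tray's -x axis; top 38 mm above the tray's underside. A tray stacked above clears it by 6 mm.
- tray_b: Loose aluminium tray, 220 g, with small fixed instruments (yellow ends). Plate 100 x 100 x 4 mm, low rims to 9 mm; steel hub 36 mm across in its middle, its top 44 mm above the underside; a 19 mm bore runs through both. Origin: bore axis at the underside, z up. Trays stack on the rod 44 mm apart, at any yaw. Two or three trays are present (absent: no pose).
- tray_b_post (a point): Centre of the top of this tray's blue square grip post, 22 x 22 mm, faces parallel to the tray's x and y (grip it either way), standing beside the plate on a 22 mm wide strip, 75 mm from the bore along the tray's -x axis; top 38 mm above the tray's underside. A tray stacked above clears it by 6 mm.
- tray_c: Loose aluminium tray, 220 g, with small fixed instruments (plain steel ends). Plate 100 x 100 x 4 mm, low rims to 9 mm; steel hub 36 mm across in its middle, its top 44 mm above the underside; a 19 mm bore runs through both. Origin: bore axis at the underside, z up. Trays stack on the rod 44 mm apart, at any yaw. Two or three trays are present (absent: no pose).
- tray_c_post (a point): Centre of the top of this tray's blue square grip post, 22 x 22 mm, faces parallel to the tray's x and y (grip it either way), standing beside the plate on a 22 mm wide strip, 75 mm from the bore along the tray's -x axis; top 38 mm above the tray's underside. A tray stacked above clears it by 6 mm.
- collar: Loose black retaining collar (200 g) with an orange band near its lower end: a tube 44 mm outside diameter, 50 mm tall, 19 mm bore right through. Stands upright on the table. Origin: on its axis at the underside, z up. It goes over the rod onto the hub of the top tray (underside then 100 mm above the table over two trays, 144 mm over three).
- collar_top (a point): Centre of the collar's top, 50 mm above its underside.
- scanner: Loose hand-held barcode scanner (180 g) lying level in its cradle. White handle 120 mm long (x from -60 to +60 mm), 30 mm wide, 26 mm high; at the +x end a blue head, x from +60 to +110 mm, 46 mm wide, from 4 mm below to 30 mm above the handle's underside. Origin: underside of the handle's middle; x towards the head, z up.
- scanner_grip (a point): The scanner's balance point at the middle of the handle's height, 6 mm ahead of the origin and 13 mm above its underside. In the cradle the handle is free on both sides for 40 mm to either side of here along x, and 32 mm above the cradle's base plate.
- scanner_window (a point): The scanning window under the head, 87 mm ahead of the scanner's origin and 6 mm below the handle's underside. Its x axis is the scanning beam: with the scanner level the beam points down and forward, 30 degrees forward of straight down. It reads a label 40 to 160 mm away along the beam when the beam passes within about 18 mm of the label's centre.
- cradle: Fixed grey cradle: base plate 130 x 70 x 8 mm with two saddles 12 mm long at x = -46 and +52 mm, floors 40 mm above the table, side cheeks 39 mm apart up to 52 mm above the table. The scanner lies in it with its origin over the cradle's origin and the same x direction (head beyond the +x saddle). Origin at table height, z up.
- cradle_seat (a point): Where the scanner's origin lies when it is home in the cradle, 40 mm above the table.
- load_card: Fixed blue plate 75 x 95 x 8 mm lying on the table with the white load card and its barcode on top. Origin at the middle of its underside, z up.
- label (a point): Centre of the barcode on the load card, 9 mm above the table, facing up.
- flask: Black flask, 64 mm across, 190 mm tall; a bystander. Origin at the middle of its underside.
- jar: White jar with blue lid, 72 mm across, 85 mm tall; a bystander. Origin at the middle of its underside.
- bowl: Steel bowl, 110 mm across, 45 mm tall; a bystander. Origin at the middle of its underside.
- tape: Roll of paper tape lying flat, 80 mm across, 22 mm tall; a bystander. Origin at the middle of its underside.
- swab_box: Cardboard box, 75 x 110 x 45 mm; a bystander. Origin at the middle of its underside.
- spray: Blue bottle with white cap, 56 mm across, 120 mm tall; a bystander. Origin at the middle of its underside.
Things that resemble listed ones, but are neither listed nor needed, are in the scene too. What is shaped like the tray_c but red is not meant.

How it is judged:
By the outcome, as a careful person would: the job done as asked, in the order asked, and still so for the second after the job is handed in, with the robot touching nothing.
Of tray_a, tray_b, tray_c only 2 to 3 are there at a start; the rules pass over those that are not, and their reading is None.
At some moment in a run one of tray_a, tray_b, tray_c, collar may be knocked a few centimetres aside while the robot is not near it.
It also fails if it takes over 200 s, if anything falls off the work surface, if the arm or the gripper's body presses on something with over 40 N, if the wrist force passes 120 N, or if a joint passes its speed limit or range.

## Working session

There is one attempt and no reset: what is moved stays moved. The work goes in short steps, Python scripts to look and compute and a shell command to move; the robot and the scene stay as the last step left them, time stands still between calls to the robot, and variables do not carry over. Pictures are saved under pics/ and viewed, about 12 in all and at most 16, crops included, and the job is handed in when it is done.

```bash
ls; mkdir -p pics; cat > h.py <<'E'
from workcell import *
import numpy as np, cv2
def snap(n,out):
    s=observe(); g=grab_frame(n); cv2.imwrite(out,cv2.cvtColor(g['frame'],cv2.COLOR_RGB2BGR))
    W=g.get('world_from_camera')
    if W is None:
        T=np.eye(4);T[:3,:3]=np.array(s['ee_rot']);T[:3,3]=s['eef_pos'];W=T@np.array(g['T_tool_cam'])
    c=dict(n=n,W=np.array(W),f=240/np.tan(np.radians(g['vfov']/2)),cx=g['cx'],cy=g['cy'],k=g.get('distortion'))
    np.save(out+'.npy',c,allow_pickle=True); print({k:v for k,v in g.items() if k!='frame'}); return g['frame'],c
def load(out): return np.load(out+'.npy',allow_pickle=True).item()
def px2w(c,u,v,z):
    x,y=u-c['cx'],v-c['cy']
    if c['n']=='wrist':
        r=np.hypot(x,y);t=r/c['f'];d=np.array([x/r*np.sin(t),-y/r*np.sin(t),-np.cos(t)]) if r>0 else np.array([0,0,-1.])
    else: d=np.array([x/c['f'],-y/c['f'],-1])
    d=c['W'][:3,:3]@d;o=c['W'][:3,3];return o+d*(z-o[2])/d[2]
def w2px(c,p):
    q=c['W'][:3,:3].T@(np.array(p)-c['W'][:3,3]);x,y,z=q[0],-q[1],-q[2]
    if c['n']=='wrist':
        r=np.hypot(x,y);t=np.arctan2(r,z);return c['cx']+c['f']*t*x/r,c['cy']+c['f']*t*y/r
    return c['cx']+c['f']*x/z,c['cy']+c['f']*y/z
E
python3 -c "
from h import *
np.set_printoptions(precision=4,suppress=True)
for n in ['top','side','wrist']: snap(n,f'pics/{n}0.png')
print(observe())"
```

```text
pics
{'vfov': 52.501902793135486, 'cx': 317.7259357461249, 'cy': 237.46958736830018, 'world_from_camera': array([[ 0.0276,  0.9887, -0.1474,  0.3585],
       [-0.9996,  0.0279, -0.0001,  0.0678],
       [ 0.004 ,  0.1473,  0.9891,  1.3698],
       [ 0.    ,  0.    ,  0.    ,  1.    ]])}
{'vfov': 47.712556192556654, 'cx': 332.9095746311791, 'cy': 250.04216098236896, 'world_from_camera': array([[ 0.9751,  0.1621, -0.1515,  0.3429],
       [-0.2212,  0.7601, -0.611 , -0.8251],
       [ 0.0161,  0.6293,  0.777 ,  1.2207],
       [ 0.    ,  0.    ,  0.    ,  1.    ]])}
{'vfov': 65.70646984690485, 'cx': 321.11416939458206, 'cy': 237.68506417488132, 'T_tool_cam': array([[-0.0002,  0.9486,  0.3164,  0.0817],
       [ 1.    ,  0.0002,  0.    ,  0.0009],
       [-0.    ,  0.3164, -0.9486, -0.1422],
       [ 0.    ,  0.    ,  0.    ,  1.    ]])}
{'time': 0.15, 'q': array([ 0.9459,  0.1589,  1.598 , -0.    ,  1.3863, -0.2101]), 'joint_vel': array([-0.001 , -0.0024, -0.0031, -0.0019,  0.0009,  0.0004]), 'tau': array([  0.0001, -39.6378, -33.1784,  -0.0003,   0.0055,   0.    ]), 'eef_pos': array([0.2315, 0.5258, 0.2305]), 'ee_rot': array([[-0.9152,  0.403 , -0.0009],
       [ 0.403 ,  0.9152, -0.0012],
       [ 0.0003, -0.0015, -1.    ]]), 'wrist_force': array([ 0.8353, -0.1195,  0.3035]), 'ft_torque': array([ 0.0264, -0.0048, -0.0285]), 'finger_gap': 0.08563320010307866}
```

View pics/top0.png

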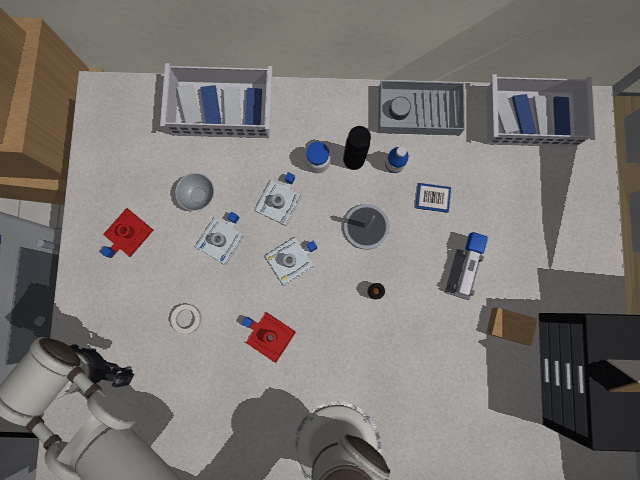

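View pics/side0.png

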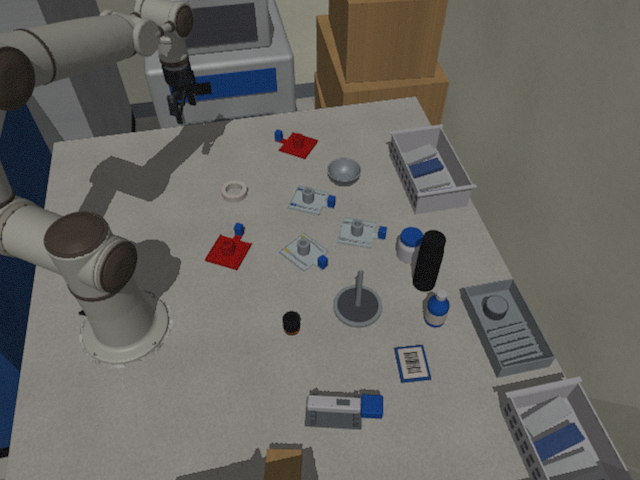

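Top view: silver trays are at about (219,239), (278,200) and (289,260). The red look-alikes at (128,232) and (270,337) are not meant. The collar candidate is at (376,291), the rod base at (366,226), the scanner at (466,263) with its head at the top, and the card at (433,197). I'll check the choice in one close crop.

```bash
python3 -c "
from h import *
a=cv2.imread('pics/top0.png');b=cv2.imread('pics/side0.png')
A=cv2.resize(a[165:305,185:395],(800,533),interpolation=cv2.INTER_CUBIC)
cv2.imwrite('pics/c1.png',A)
B=[cv2.resize(x,(400,300),interpolation=cv2.INTER_CUBIC) for x in (b[290:350,250:330],a[225:315,420:540],b[180:285,270:410],b[330:435,280:420])]
cv2.imwrite('pics/c2.png',np.vstack([np.hstack(B[:2]),np.hstack(B[2:])]))
c=load('pics/top0.png')
for n,u,v,z in [('hub1',220,239,.044),('hub2',278,200,.044),('hub3',289,260,.044),('p1',233,217,.038),('p2',289.5,178,.038),('p3',311.5,246,.038),('collar',376,290,.05),('card',433,197,.009),('foot',366,227,.012)]: print(n,px2w(c,u,v,z).round(3))
"
```

```text
hub1 [0.544 0.337 0.044]
hub2 [0.658 0.181 0.044]
hub3 [0.492 0.145 0.044]
p1 [0.608 0.305 0.038]
p2 [0.724 0.152 0.038]
p3 [0.533 0.084 0.038]
collar [ 0.416 -0.093  0.05 ]
card [ 0.688 -0.259  0.009]
foot [ 0.595 -0.068  0.012]
```

View pics/c1.png

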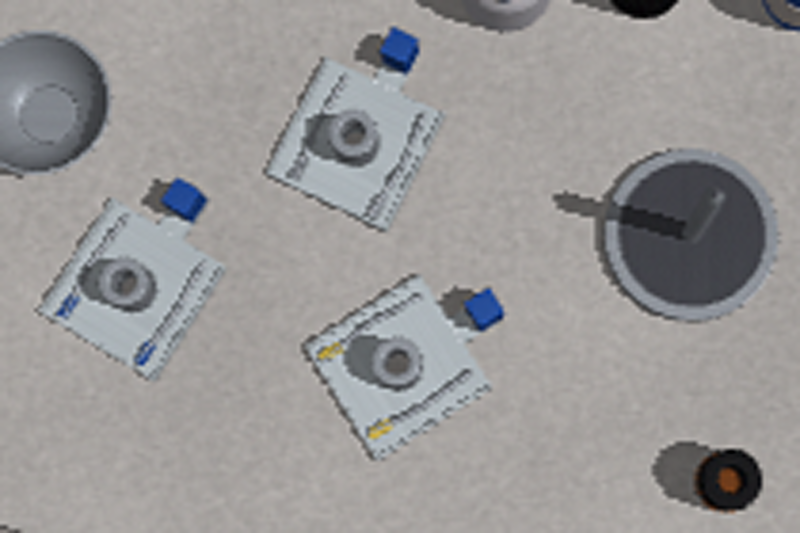

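View pics/c2.png

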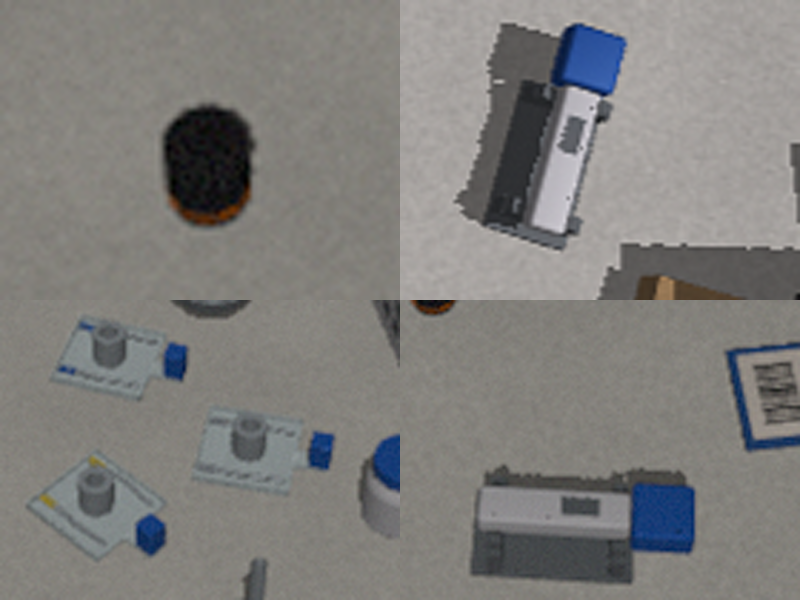

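The crops confirm it: tray_a (blue ends) hub is at top (218.3,239), tray_c (plain) at (277.7,200.2), tray_b (yellow) at (289.5,259.8). All are upright, and the collar stands with its band down. Next I work out poses and the way to tray_a's post.

```bash
python3 -c "
from h import *
c=load('pics/top0.png')
P={'a':((218.3,239),(233.3,216.7)),'c':((277.7,200.2),(290,177.3)),'b':((289.5,259.8),(312.6,245.8))}
for n,(h,p) in P.items():
    H=px2w(c,*h,.044);Q=px2w(c,*p,.038);d=(Q-H)[:2];print(n,H[:2].round(4),Q[:2].round(4),'dist',np.linalg.norm(d).round(4),'ang',np.degrees(np.arctan2(d[1],d[0])).round(1))
print('foot',px2w(c,366.4,226.4,.012),'tip',px2w(c,373.7,217,.165),'flask',px2w(c,353,166,.0))
"
python3 -m pendant '[[0,0,-8,0.034,-0.02,0,0.085],[0,0,-16,0.068,-0.04,0,0.085],[0,0,-24,0.102,-0.06,0,0.085],[0,0,-32,0.136,-0.08,0,0.085],[0,0,-40,0.17,-0.1,0,0.085]]'
```

```text
a [0.5441 0.3412] [0.6088 0.3044] dist 0.0744 ang -29.7
c [0.6579 0.1823] [0.7262 0.1508] dist 0.0752 ang -24.8
b [0.4922 0.1434] [0.5334 0.0815] dist 0.0744 ang -56.4
foot [ 0.59643729 -0.068939    0.012     ] tip [ 0.59418264 -0.07161569  0.165     ] flask [ 0.77576886 -0.02884922  0.        ]
time: 0.65
eef_pos: [0.4028, 0.4251, 0.2309]
ee_rot: [[-0.437, 0.9, -0.0], [0.9, 0.437, -0.0], [-0.0, -0.001, -1.0]]
wrist_force: [1.0, 0.8, -0.1]
finger_gap: 0.0851
```

```bash
python3 -m pendant '[[0,0,-8,0.034,-0.02,0,0.06],[0,0,-16,0.068,-0.04,0,0.06],[0,0,-24,0.102,-0.06,0,0.06],[0,0,-32,0.136,-0.08,-0.02,0.06],[0,0,-40,0.17,-0.1,-0.04,0.06]]' >/dev/null; python3 -m pendant '[[0,0,-8,0.034,-0.02,0,0.06],[0,0,-15.6,0.036,-0.021,0,0.06],[0,0,-15.6,0.036,-0.021,0,0.06],[0,0,-15.6,0.036,-0.021,0,0.06]]'; python3 -c "
from h import *
np.set_printoptions(precision=4,suppress=True)
f,c=snap('wrist','pics/w1.png');print(w2px(c,(.6088,.3044,.038)),w2px(c,(.5441,.3412,.044)))"
```

```text
time: 1.55
eef_pos: [0.6072, 0.3055, 0.191]
ee_rot: [[0.487, 0.873, -0.001], [0.873, -0.487, 0.0], [-0.0, -0.001, -1.0]]
wrist_force: [0.1, 0.2, 0.0]
finger_gap: 0.0597
{'vfov': 65.70646984690485, 'cx': 321.11416939458206, 'cy': 237.68506417488132, 'T_tool_cam': array([[-0.0002,  0.9488,  0.316 ,  0.0821],
       [ 1.    ,  0.0003, -0.0003, -0.0006],
       [-0.0004,  0.316 , -0.9488, -0.1422],
       [ 0.    ,  0.    ,  0.    ,  1.    ]])}
(np.float64(324.1352894460322), np.float64(219.1809227800151)) (np.float64(233.74160533765445), np.float64(220.78448818180595))
```

View pics/w1.png

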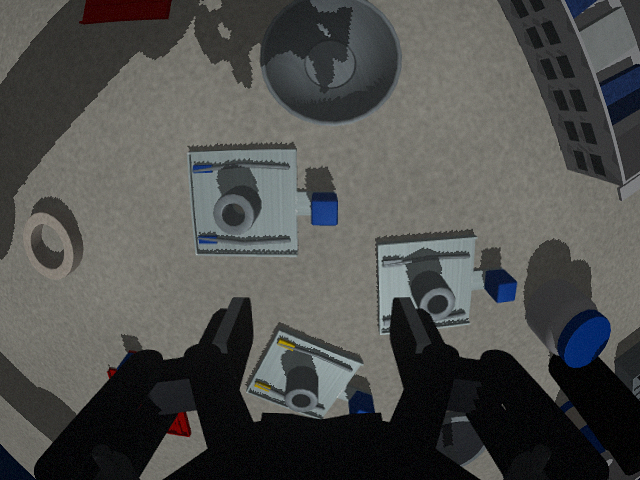

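Wrist view: tray_a post top is at about (324.5,212) and its hub at (236,214), 7 px off the prediction. Next I compare the wrist-based position against the top-based one and look closer above the post.

```bash
python3 -c "
from h import *
c=load('pics/w1.png')
H=px2w(c,236,214,.044);Q=px2w(c,324.5,212,.038);d=(Q-H)[:2];print(H,Q,np.linalg.norm(d),np.degrees(np.arctan2(d[1],d[0])))
for n,h,p in (('c',(438,303),(502,288)),('b',(302,400),(361,404))):
    H=px2w(c,*h,.044);Q=px2w(c,*p,.038);d=(Q-H)[:2];print(n,H,Q,np.linalg.norm(d),np.degrees(np.arctan2(d[1],d[0])))
"

```

```text
[0.54891973 0.34510414 0.044     ] [0.61202959 0.30959924 0.038     ] 0.07241168817499202 -29.36161884881946
c [0.66232405 0.18638739 0.044     ] [0.72609678 0.1619676  0.038     ] 0.06828826288913928 -20.952793427241172
b [0.49572945 0.14774912 0.044     ] [0.5443859  0.10625894 0.038     ] 0.06394438576622723 -40.45479008442683
```

```bash
python3 -m pendant '[[0,0,0,0.003,0.0015,-0.045,0.06],[0,0,0,0.003,0.0015,-0.09,0.06],[0,0,0,0.003,0.0015,-0.135,0.06],[0,0,0,0.003,0.0015,-0.165,0.06],[0,0,0,0.003,0.0015,-0.181,0.06]]' 100; python3 -m pendant '[[0,0,0,0,0,0,0.01],[0,0,0,0,0,0,0.01],[0,0,0,0,0,0,0.01],[0,0,0,0,0,0,0.01],[0,0,0,0,0,0,0.01]]' 100;  python3 -m pendant '[[0,0,0,0,0,0,0.01],[0,0,0,0,0,0.03,0.01],[0,0,0,0,0,0.08,0.01],[0,0,0,0,0,0.13,0.01],[0,0,0,0,0,0.181,0.01]]' 100; python3 -c "
from h import *
snap('wrist','pics/w2.png')" >/dev/null
```

```text
time: 2.1
eef_pos: [0.6076, 0.3068, 0.0067]
ee_rot: [[0.488, 0.873, -0.005], [0.873, -0.488, -0.002], [-0.004, -0.004, -1.0]]
wrist_force: [-0.6, 0.5, -0.1]
finger_gap: 0.0597
time: 2.6
eef_pos: [0.6128, 0.3076, 0.0135]
ee_rot: [[0.49, 0.872, 0.005], [0.872, -0.49, 0.002], [0.004, 0.003, -1.0]]
wrist_force: [-1.7, 0.2, 7.6]
finger_gap: 0.0202
time: 3.1
eef_pos: [0.6106, 0.3065, 0.1926]
ee_rot: [[0.49, 0.872, 0.001], [0.872, -0.49, -0.0], [0.0, 0.001, -1.0]]
wrist_force: [0.6, 0.4, -1.8]
finger_gap: 0.0198
```

View pics/w2.png

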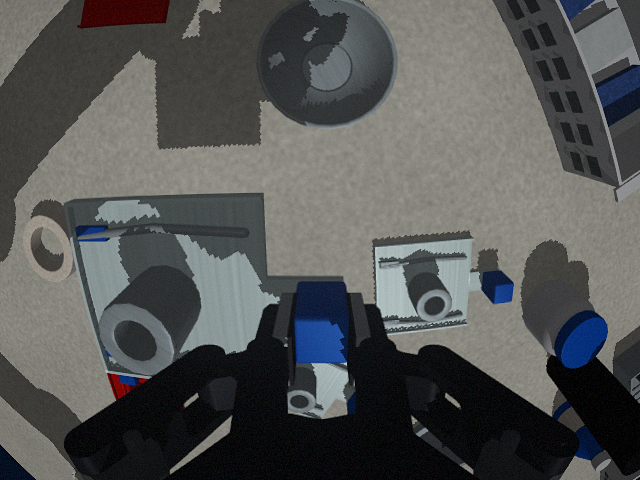

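Tray_a is gripped at the post and level, with the hub ring centre at (141,336) in the wrist view. Next I take it to where the wrist camera also sees the rod tip.

```bash
python3 -m pendant '[[0,0,0,-0.005,-0.02,0.02,0.01],[0,0,0,-0.015,-0.06,0.04,0.01],[0,0,0,-0.027,-0.105,0.057,0.01],[0,0,0,-0.038,-0.15,0.057,0.01],[0,0,0,-0.05,-0.195,0.057,0.01]]' >/dev/null; python3 -m pendant '[[0,0,0,-0.01,-0.045,0,0.01],[0,0,0,-0.02,-0.09,0,0.01],[0,0,0,-0.03,-0.13,0,0.01],[0,0,0,-0.038,-0.16,0,0.01],[0,0,0,-0.041,-0.173,0,0.01]]' >/dev/null;python3 -m pendant '[[0,0,0,0,0,0,0.01],[0,0,0,0,0,0,0.01]]'; python3 -c "
from h import *
np.set_printoptions(precision=4,suppress=True)
f,c=snap('wrist','pics/w3.png');print(w2px(c,(.594,-.071,.165)),w2px(c,(.596,-.069,.012)))"
```

```text
time: 4.35
eef_pos: [0.52, -0.0604, 0.2474]
ee_rot: [[0.49, 0.872, 0.001], [0.872, -0.49, 0.001], [0.001, 0.0, -1.0]]
wrist_force: [0.8, -0.3, -2.5]
finger_gap: 0.0202
{'vfov': 65.70646984690485, 'cx': 321.11416939458206, 'cy': 237.68506417488132, 'T_tool_cam': array([[-0.0002,  0.9488,  0.316 ,  0.0821],
       [ 1.    ,  0.0003, -0.0003, -0.0006],
       [-0.0004,  0.316 , -0.9488, -0.1422],
       [ 0.    ,  0.    ,  0.    ,  1.    ]])}
(np.float64(430.6951017590969), np.float64(208.4237322489726)) (np.float64(389.76922475637576), np.float64(170.2986043837981))
```

View pics/w3.png

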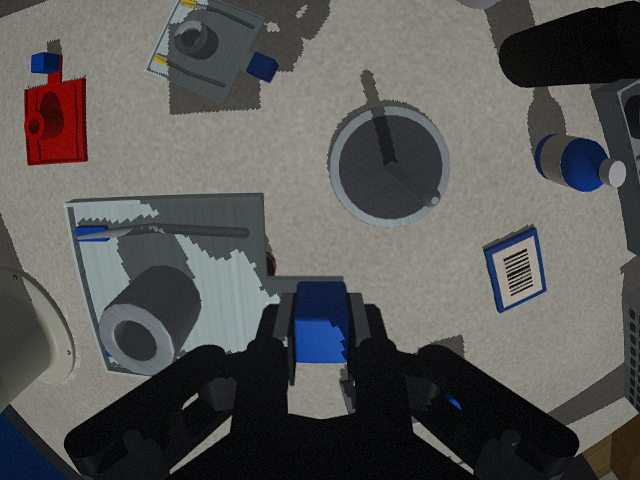

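The picture shows the rod tip near (434,201), the foot around (389,165), the held hub near (139,338) and the card at (516,269). I'll enlarge the tip and hub once.

```bash
python3 -c "
from h import *
a=cv2.imread('pics/w3.png')
A=cv2.resize(a[180:220,410:460],(400,320),interpolation=cv2.INTER_CUBIC)
B=cv2.resize(a[285:385,90:215],(400,320),interpolation=cv2.INTER_CUBIC)
cv2.imwrite('pics/c3.png',np.hstack([A,B]))"
```

```text
(no output)
```

View pics/c3.png

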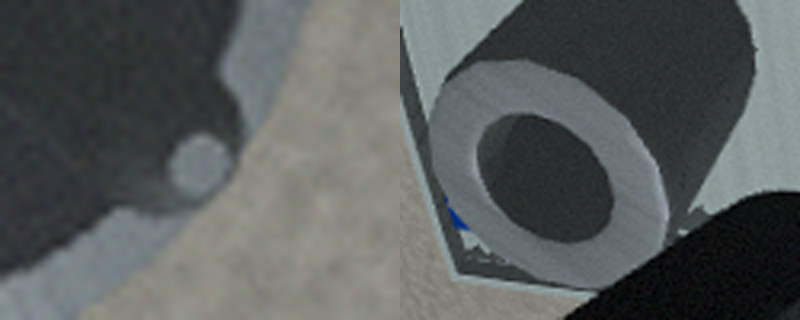

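Tip is at (434.9,200.6) and the hub bore centre at (135.8,340.2).

```bash
cat >> h.py <<'E'
def ray(c,u,v):
    a=px2w(c,u,v,0.0);o=c['W'][:3,3];d=a-o;return o,d/np.linalg.norm(d)
E
python3 -c "
from h import *
np.set_printoptions(precision=4,suppress=True)
c=load('pics/w3.png');s=observe();R=np.array(s['ee_rot']);p=np.array(s['eef_pos']);print(p)
o,d=ray(c,135.8,340.2);o=R.T@(o-p);d=R.T@d
for z in (-.039,-.035,-.031,-.027):print('bore in tool at z',o+d*(z-o[2])/d[2])
k=(-.075-o[1])/d[1];print('at y=-.075',o+d*k)
o,d=ray(c,320,322.);o=R.T@(o-p);d=R.T@d;print('post',o+d*(-.029-o[2])/d[2])
T=px2w(c,434.9,200.6,.165);print('tip',T)
"
```

```text
[ 0.52   -0.0601  0.2474]
bore in tool at z [ 0.0078 -0.0684 -0.039 ]
bore in tool at z [ 0.0049 -0.0711 -0.035 ]
bore in tool at z [ 0.0021 -0.0737 -0.031 ]
bore in tool at z [-0.0008 -0.0763 -0.027 ]
at y=-.075 [ 0.0006 -0.075  -0.029 ]
post [ 0.0126 -0.0008 -0.029 ]
tip [ 0.5987 -0.0677  0.165 ]
```

The carry would bring the camera close to the flask, so I rotate the tray -40° and re-measure the tip at the final yaw, with the tip seen against the dark foot.

```bash
python3 -m pendant '[[0,0,-8,0,-0.002,0,0.01],[0,0,-16,0,-0.004,0,0.01],[0,0,-24,0,-0.006,0,0.01],[0,0,-32,0,-0.006,0,0.01],[0,0,-40,0,-0.006,0,0.01]]' >/dev/null;python3 -m pendant '[[0,0,0,0,0,0,0.01],[0,0,0,0,0,0,0.01],[0,0,0,0,0,0,0.01]]'; cat >> h.py <<'E'
def tip(c,img,guess=(.5965,-.0695,.165),w=26):
    u,v=map(int,w2px(c,guess));g=cv2.GaussianBlur(cv2.cvtColor(img,cv2.COLOR_RGB2GRAY),(3,3),0)
    p=g[v-w:v+w,u-w:u+w];print('guess',u,v,'range',p.min(),p.max())
    return u,v,p
E
python3 -c "
from h import *
f,c=snap('wrist','pics/w4.png');u,v,p=tip(c,f)
np.set_printoptions(linewidth=250)
print(p[::2,::2])" | grep -v vfov
```

```text
time: 5.2
eef_pos: [0.5198, -0.0667, 0.2472]
ee_rot: [[0.935, 0.355, -0.0], [0.355, -0.935, 0.0], [-0.0, -0.0, -1.0]]
wrist_force: [-0.7, 0.2, -2.3]
finger_gap: 0.0203
         8.15114604e-02],
       [ 9.99999953e-01,  2.49322618e-04, -1.80991053e-04,
        -9.72589622e-04],
       [-2.50457891e-04,  3.15762058e-01, -9.48838374e-01,
        -1.42171059e-01],
       [ 0.00000000e+00,  0.00000000e+00,  0.00000000e+00,
         1.00000000e+00]])}
guess 372 136 range 32 156
[[ 60  57  54  55  59  58  58  59  59  57  57  59  59  59  54  57  58  57  59  59  58  60  59  62  60  60]
 [ 59  55  56  57  58  57  58  58  59  58  58  59  59  59  56  58  57  59  60  59  58  58  60  62  58  60]
 [ 57  55  54  57  57  56  57  57  57  58  58  59  58  57  57  55  57  58  61  59  58  60  60  60  59  60]
 [ 39  48  54  58  57  57  58  58  57  59  58  60  58  56  57  57  58  59  57  59  57  60  60  59  60  60]
 [ 32  34  38  49  56  58  59  58  58  57  59  57  57  58  57  56  59  58  58  60  58  59  60  59  60  59]
 [ 35  44  48  50  56  57  57  56  58  59  59  56  56  56  57  57  59  59  59  58  60  
[... 1460 characters left out ...]
  58  60  61  60  63  63  61  62  61  62  63  63  64  62]
 [ 60  59  60  60  61  61  59  60  60  59  59  60  60  60  60  61  62  62  62  62  60  63  61  62  62  61]
 [ 60  60  61  60  61  57  57  60  59  61  61  59  61  62  59  63  62  62  62  63  62  63  63  63  62  66]
 [ 60  60  62  60  59  57  58  57  60  61  61  60  60  60  62  63  62  63  61  60  64  63  62  65  63  89]
 [ 61  60  62  61  61  57  60  59  61  61  59  61  60  60  63  61  63  61  62  61  63  64  64  64  71 128]
 [ 61  61  62  63  61  57  61  60  61  60  60  60  58  61  62  61  61  62  62  62  63  63  63  66 120 151]
 [ 61  62  62  61  59  60  60  61  63  60  61  62  60  63  63  63  62  61  63  63  64  63  65 105 153 154]]
```

```bash
python3 -c "
from h import *
np.set_printoptions(precision=4,suppress=True)
c=load('pics/w4.png');T=px2w(c,368.9,131.5,.165);print('tip',T)
s=observe();R=np.array(s['ee_rot']);p=np.array(s['eef_pos'])
for b in ((.0021,-.0737),(.0,-.075),(.0028,-.073)):
  q=T[:2]-R[:2,:2]@np.array(b);print('TCP target',q,'shift',q-p[:2])
"
```

```text
tip [ 0.5987 -0.0663  0.165 ]
TCP target [ 0.6229 -0.136 ] shift [ 0.1031 -0.0691]
TCP target [ 0.6253 -0.1364] shift [ 0.1055 -0.0696]
TCP target [ 0.622  -0.1356] shift [ 0.1022 -0.0687]
```

```bash
python3 -m pendant '[[0,0,0,0.026,-0.017,0,0.01],[0,0,0,0.06,-0.04,0,0.01],[0,0,0,0.09,-0.06,0,0.01],[0,0,0,0.104,-0.069,0,0.01],[0,0,0,0.104,-0.069,-0.03,0.01]]' >/dev/null;python3 -m pendant '[[0,0,0,0,0,-0.02,0.01],[0,0,0,0,0,-0.032,0.01],[0,0,0,0,0,-0.032,0.01],[0,0,0,0,0,-0.032,0.01]]'; python3 -c "
from h import *
a,c=snap('side','pics/s1.png');u,v=map(int,w2px(c,(.5985,-.067,.13)));print(u,v)
t,ct=snap('top','pics/t1.png');x,y=map(int,w2px(ct,(.5985,-.067,.2)))
f=lambda a,u,v,w:cv2.resize(cv2.cvtColor(a[v-w:v+w,u-w:u+w],cv2.COLOR_RGB2BGR),(400,400),interpolation=cv2.INTER_CUBIC)
cv2.imwrite('pics/c4.png',np.hstack([f(a,u,v,50),f(t,x,y,50)]));print(u,v,x,y)" | tail -1
```

```text
time: 6.15
eef_pos: [0.6241, -0.1363, 0.1862]
ee_rot: [[0.936, 0.353, 0.001], [0.353, -0.936, -0.0], [0.001, 0.001, -1.0]]
wrist_force: [1.0, 0.4, -1.2]
finger_gap: 0.0201
358 277 373 212
```

View pics/c4.png

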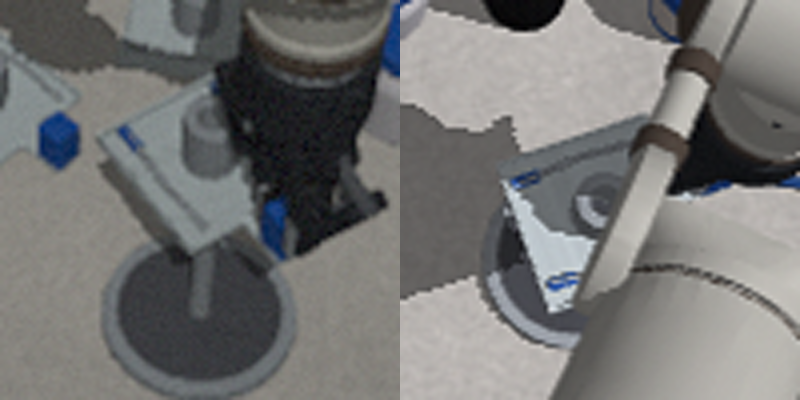

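```bash
python3 -c "
from h import *
c=load('pics/s1.png');t=load('pics/t1.png')
for z in (.012,.05,.08,.165,.218):
  a=np.array(w2px(c,(.5985,-.067,z)));b=np.array(w2px(t,(.5985,-.067,z)));print(z,(a-[308,227])*4,(b-[323,162])*4)
"
```

```text
0.012 [193.10674348 307.59396069] [170.90012202 254.65307758]
0.05 [196.00306627 275.32251718] [176.50363846 245.20053797]
0.08 [198.37666414 248.87538572] [181.1544099  237.35517843]
0.165 [205.55635787 168.87771365] [195.55314672 213.06603224]
0.218 [210.4078349  114.82152649] [205.57449451 196.16107839]
```

Both views put the hub over the rod within a few mm, which the taper allows. I lower slowly and read the lateral force.

```bash
python3 -m pendant '[[0,0,0,0,0,-0.006,0.01],[0,0,0,0,0,-0.012,0.01],[0,0,0,0,0,-0.015,0.01],[0,0,0,0,0,-0.015,0.01]]';python3 -m pendant '[[0,0,0,0,0,-0.004,0.01],[0,0,0,0,0,-0.008,0.01],[0,0,0,0,0,-0.01,0.01],[0,0,0,0,0,-0.01,0.01]]'; 
```

```text
time: 6.65
eef_pos: [0.6233, -0.1361, 0.1694]
ee_rot: [[0.936, 0.352, -0.001], [0.352, -0.936, 0.001], [-0.001, -0.001, -1.0]]
wrist_force: [-0.1, 0.2, -2.1]
finger_gap: 0.0206
time: 7.05
eef_pos: [0.6237, -0.1364, 0.1599]
ee_rot: [[0.936, 0.352, -0.0], [0.352, -0.936, -0.0], [-0.0, 0.0, -1.0]]
wrist_force: [0.4, -0.3, -3.1]
finger_gap: 0.02
```

```bash
python3 -m pendant '[[0,0,0,0,0,-0.01,0.01],[0,0,0,0,0,-0.02,0.01],[0,0,0,0,0,-0.03,0.01],[0,0,0,0,0,-0.04,0.01],[0,0,0,0,0,-0.05,0.01]]'|grep -E "eef|force";python3 -m pendant '[[0,0,0,0,0,-0.015,0.01],[0,0,0,0,0,-0.03,0.01],[0,0,0,0,0,-0.045,0.01],[0,0,0,0,0,-0.06,0.01],[0,0,0,0,0,-0.065,0.01]]'|grep -E "eef|force"; python3 -m pendant '[[0,0,0,0,0,0,0.01],[0,0,0,0,0,-0.004,0.01],[0,0,0,0,0,-0.008,0.01],[0,0,0,0,0,-0.012,0.01]]'; python3 -m pendant '[[0,0,0,0,0,-0.002,0.01],[0,0,0,0,0,-0.004,0.01],[0,0,0,0,0,-0.006,0.01],[0,0,0,0,0,-0.006,0.01]]'
```

```text
eef_pos: [0.6237, -0.1364, 0.1092]
wrist_force: [0.8, -0.7, -1.3]
eef_pos: [0.6234, -0.1365, 0.0433]
wrist_force: [1.0, -3.1, -0.5]
time: 8.45
eef_pos: [0.624, -0.1363, 0.0334]
ee_rot: [[0.936, 0.353, 0.001], [0.353, -0.936, -0.0], [0.0, 0.0, -1.0]]
wrist_force: [1.5, -2.0, -1.0]
finger_gap: 0.0202
time: 8.85
eef_pos: [0.6238, -0.1364, 0.0271]
ee_rot: [[0.936, 0.352, 0.0], [0.352, -0.936, -0.0], [0.0, 0.0, -1.0]]
wrist_force: [1.8, -2.9, -2.8]
finger_gap: 0.0199
```

```bash
python3 -m pendant '[[0,0,0,0.0005,-0.001,0,0.01],[0,0,0,0.001,-0.002,-0.001,0.01],[0,0,0,0.001,-0.002,-0.002,0.01],[0,0,0,0.001,-0.002,-0.002,0.01]]'; python3 -m pendant '[[0,0,0,0,0,-0.001,0.01],[0,0,0,0,0,-0.002,0.01],[0,0,0,0,0,-0.002,0.01]]'|grep -E "eef|force"
```

```text
time: 9.25
eef_pos: [0.6246, -0.138, 0.0255]
ee_rot: [[0.936, 0.353, -0.001], [0.353, -0.936, 0.001], [-0.0, -0.001, -1.0]]
wrist_force: [-1.6, -0.2, 1.8]
finger_gap: 0.0202
eef_pos: [0.6248, -0.1381, 0.0254]
wrist_force: [-7.7, 1.4, 13.6]
```

The tray is seated (13.6 N at TCP z .0254). I back off, release, lift and go over tray_b's post.

```bash
python3 -m pendant '[[0,0,0,0,0,0.0025,0.01],[0,0,0,0,0,0.0025,0.055],[0,0,0,0,0,0.0025,0.055],[0,0,0,0,0,0.0025,0.055],[0,0,0,0,0,0.0025,0.055]]'; python3 -m pendant '[[0,0,0,0,0,0.02,0.06],[0,0,0,0,0,0.06,0.06],[0,0,0,0,0,0.11,0.06],[0,0,0,0,0,0.16,0.06],[0,0,0,0,0,0.2,0.06]]' >/dev/null;  python3 -m pendant '[[0,0,4,-0.018,0.044,0,0.06],[0,0,8,-0.036,0.09,0,0.06],[0,0,12.9,-0.054,0.135,0,0.06],[0,0,12.9,-0.072,0.18,-0.02,0.06],[0,0,12.9,-0.087,0.222,-0.035,0.06]]' >/dev/null;  python3 -m pendant '[[0,0,0,0,0,0,0.06],[0,0,0,0,0,0,0.06]]'; python3 -c "
from h import *
f,c=snap('wrist','pics/w5.png');print('\n',w2px(c,(.5375,.084,.038)),w2px(c,(.496,.1463,.044)))" | tail -1
```

```text
time: 10.05
eef_pos: [0.6249, -0.1385, 0.0258]
ee_rot: [[0.936, 0.352, 0.0], [0.352, -0.936, -0.0], [0.0, 0.0, -1.0]]
wrist_force: [0.7, -1.1, -0.2]
finger_gap: 0.055
time: 11.25
eef_pos: [0.5372, 0.0845, 0.1904]
ee_rot: [[0.832, 0.554, -0.001], [0.554, -0.832, -0.0], [-0.001, -0.0, -1.0]]
wrist_force: [0.5, -0.1, 0.1]
finger_gap: 0.0599
 (np.float64(322.81577714360134), np.float64(218.7321058534663)) (np.float64(231.81717872236348), np.float64(221.0783157716782))
```

View pics/w5.png

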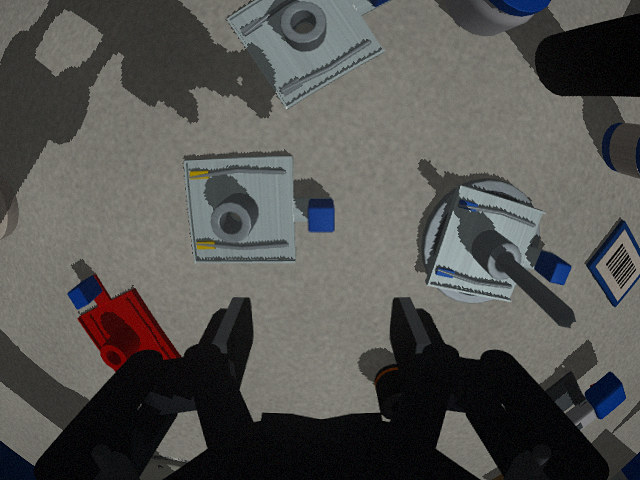

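Tray_a sits flat on the foot. Tray_b's hub is at (232,221) and its post at (321,219), as predicted, so I pick it.

```bash
python3 -m pendant '[[0,0,0,0,0,-0.045,0.06],[0,0,0,0,0,-0.09,0.06],[0,0,0,0,0,-0.135,0.06],[0,0,0,0,0,-0.165,0.06],[0,0,0,0,0,-0.18,0.06]]' 100 >/dev/null; python3 -m pendant '[[0,0,0,0,0,0,0.01],[0,0,0,0,0,0,0.01],[0,0,0,0,0,0,0.01],[0,0,0,0,0,0,0.01],[0,0,0,0,0,0,0.01]]' 100;  python3 -m pendant '[[0,0,0,0,0,0,0.01],[0,0,0,0,0,0.03,0.01],[0,0,0,0,0,0.08,0.01],[0,0,0,0,0,0.13,0.01],[0,0,0,0,0,0.18,0.01]]' 100 >/dev/null;  python3 -m pendant '[[0,0,0,0,0,0.03,0.01],[0,0,0,0,0,0.065,0.01],[0,0,0,0,0,0.065,0.01],[0,0,0,0,0,0.065,0.01]]'
```

```text
time: 12.3
eef_pos: [0.54, 0.0833, 0.0134]
ee_rot: [[0.833, 0.553, 0.005], [0.553, -0.833, -0.001], [0.004, 0.003, -1.0]]
wrist_force: [-1.3, -2.1, 7.1]
finger_gap: 0.0199
time: 13.2
eef_pos: [0.538, 0.0837, 0.2564]
ee_rot: [[0.834, 0.553, 0.002], [0.553, -0.834, -0.0], [0.002, 0.001, -1.0]]
wrist_force: [0.2, -0.0, -4.1]
finger_gap: 0.02
```

```bash
python3 -m pendant '[[0,0,0,0.012,-0.025,0,0.01],[0,0,0,0.032,-0.067,0,0.01],[0,0,0,0.052,-0.109,0,0.01],[0,0,0,0.072,-0.151,0,0.01],[0,0,0,0.09,-0.19,0,0.01]]' >/dev/null;python3 -m pendant '[[0,0,0,0.009,-0.018,0,0.01],[0,0,0,0.012,-0.024,0,0.01],[0,0,0,0.012,-0.024,-0.03,0.01],[0,0,0,0.012,-0.024,-0.06,0.01],[0,0,0,0.012,-0.024,-0.065,0.01]]';python3 -m pendant '[[0,0,0,0,0,-0.007,0.01],[0,0,0,0,0,-0.014,0.01],[0,0,0,0,0,-0.021,0.01],[0,0,0,0,0,-0.028,0.01],[0,0,0,0,0,-0.028,0.01]]'
```

```text
time: 14.2
eef_pos: [0.636, -0.1279, 0.1842]
ee_rot: [[0.833, 0.553, -0.011], [0.553, -0.833, 0.005], [-0.006, -0.01, -1.0]]
wrist_force: [-1.3, 0.4, -2.7]
finger_gap: 0.02
time: 14.7
eef_pos: [0.6401, -0.13, 0.1623]
ee_rot: [[0.834, 0.552, 0.001], [0.552, -0.834, 0.001], [0.001, 0.0, -1.0]]
wrist_force: [2.2, 1.5, -4.3]
finger_gap: 0.02
```

```bash
python3 -m pendant '[[0,0,0,0.0005,0.0005,-0.01,0.01],[0,0,0,0.001,0.001,-0.02,0.01],[0,0,0,0.001,0.001,-0.03,0.01],[0,0,0,0.001,0.001,-0.04,0.01],[0,0,0,0.001,0.001,-0.05,0.01]]'|grep -E "eef|force";python3 -m pendant '[[0,0,0,0,0,-0.01,0.01],[0,0,0,0,0,-0.02,0.01],[0,0,0,0,0,-0.03,0.01],[0,0,0,0,0,-0.036,0.01],[0,0,0,0,0,-0.036,0.01]]'|grep -E "eef|force"; python3 -m pendant '[[0,0,0,0,0,-0.002,0.01],[0,0,0,0,0,-0.004,0.01],[0,0,0,0,0,-0.006,0.01],[0,0,0,0,0,-0.006,0.01]]'|grep -E "eef|force|gap"
```

```text
eef_pos: [0.6405, -0.1293, 0.1116]
wrist_force: [-0.5, -0.4, -2.5]
eef_pos: [0.6404, -0.1291, 0.0756]
wrist_force: [0.2, -0.1, -2.2]
eef_pos: [0.6405, -0.1292, 0.0706]
wrist_force: [-0.2, -0.6, -2.7]
finger_gap: 0.0201
```

```bash
python3 -m pendant '[[0,0,0,0,0,-0.001,0.01],[0,0,0,0,0,-0.002,0.01],[0,0,0,0,0,-0.002,0.01]]'|grep -E "eef|force|gap"; python3 -m pendant '[[0,0,0,0,0,-0.001,0.01],[0,0,0,0,0,-0.001,0.01],[0,0,0,0,0,-0.001,0.01]]'|grep -E "eef|force|gap"
```

```text
eef_pos: [0.641, -0.1294, 0.0694]
wrist_force: [-1.1, 1.0, 1.3]
finger_gap: 0.0199
eef_pos: [0.6411, -0.1293, 0.0691]
wrist_force: [-3.4, -0.4, 5.0]
finger_gap: 0.0204
```

```bash
python3 -m pendant '[[0,0,0,0,0,0.001,0.01],[0,0,0,0,0,0.001,0.05],[0,0,0,0,0,0.001,0.05],[0,0,0,0,0,0.001,0.05],[0,0,0,0,0,0.001,0.05]]'; python3 -m pendant '[[0,0,0,0,0,0.02,0.06],[0,0,0,0,0,0.06,0.06],[0,0,0,0,0,0.11,0.06],[0,0,0,0,0,0.15,0.06],[0,0,8,0,0,0.17,0.06]]' >/dev/null; python3 -c "
from h import *
c=load('pics/top0.png');print('jar',px2w(c,318,150,.085)+[.004,.003,0]);c=load('pics/w5.png');print(px2w(c,302,26,.044))
s=observe();print(s['eef_pos'],s['ee_rot'][:,1])"
```

```text
time: 17.2
eef_pos: [0.6408, -0.1293, 0.0687]
ee_rot: [[0.834, 0.552, 0.0], [0.552, -0.834, -0.0], [0.0, 0.0, -1.0]]
wrist_force: [-0.3, 1.2, -0.2]
finger_gap: 0.0501
jar [0.79646427 0.07690044 0.085     ]
[0.65763947 0.18308326 0.044     ]
[ 0.6425149  -0.12992183  0.24427882] [ 0.6651097  -0.74671504  0.00676229]
```

```bash
python3 -m pendant '[[0,0,5,0.006,0.045,0,0.06],[0,0,10,0.015,0.093,0,0.06],[0,0,15,0.03,0.14,0,0.06],[0,0,20,0.045,0.185,0,0.06],[0,0,23.6,0.06,0.23,0,0.06]]' >/dev/null;  python3 -m pendant '[[0,0,0,0.02,0.04,-0.02,0.06],[0,0,0,0.028,0.053,-0.049,0.06],[0,0,0,0.028,0.053,-0.049,0.06],[0,0,0,0.028,0.053,-0.049,0.06]]'; python3 -c "
from h import *
f,c=snap('wrist','pics/w6.png');print('\n',w2px(c,(.729,.1535,.038)),w2px(c,(.661,.185,.044)))" | tail -1
```

```text
time: 18.6
eef_pos: [0.7281, 0.1532, 0.1889]
ee_rot: [[0.42, 0.907, -0.002], [0.907, -0.42, -0.001], [-0.002, -0.002, -1.0]]
wrist_force: [-0.1, -0.7, 0.1]
finger_gap: 0.0598
 (np.float64(322.8000326292452), np.float64(218.71491797094404)) (np.float64(231.27495676923485), np.float64(221.03770906086643))
```

View pics/w6.png

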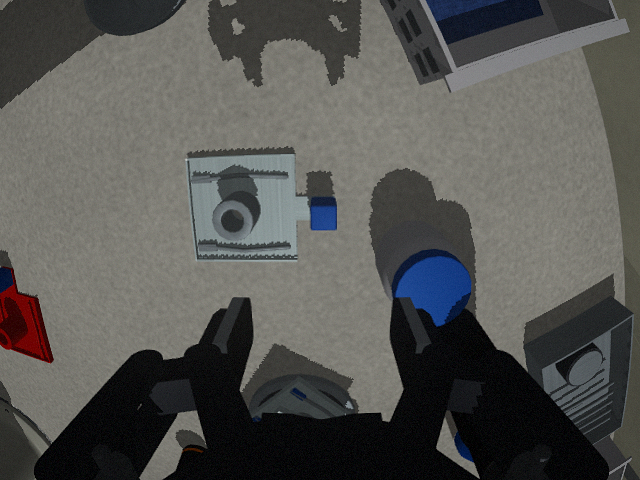

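Tray_c's hub is at (234,218) and its post at (323,216), so a 2 mm correction. I pick it.

```bash
python3 -m pendant '[[0,0,0,0.001,0.002,-0.045,0.05],[0,0,0,0.001,0.002,-0.09,0.05],[0,0,0,0.001,0.002,-0.135,0.05],[0,0,0,0.001,0.002,-0.165,0.05],[0,0,0,0.001,0.002,-0.179,0.05]]' 100 >/dev/null; python3 -m pendant '[[0,0,0,0,0,0,0.01],[0,0,0,0,0,0,0.01],[0,0,0,0,0,0,0.01],[0,0,0,0,0,0,0.01],[0,0,0,0,0,0,0.01]]' 100;  python3 -m pendant '[[0,0,0,0,0,0,0.01],[0,0,0,0,0,0.03,0.01],[0,0,0,0,0,0.08,0.01],[0,0,0,0,0,0.13,0.01],[0,0,0,0,0,0.18,0.01]]' 100 >/dev/null;  python3 -m pendant '[[0,0,0,0,0,0.04,0.01],[0,0,0,0,0,0.08,0.01],[0,0,0,0,0,0.08,0.01],[0,0,0,0,0,0.08,0.01]]'
```

```text
time: 19.65
eef_pos: [0.732, 0.1553, 0.0143]
ee_rot: [[0.42, 0.907, 0.005], [0.907, -0.42, -0.0], [0.002, 0.005, -1.0]]
wrist_force: [0.2, -2.3, 7.1]
finger_gap: 0.0208
time: 20.55
eef_pos: [0.7301, 0.1559, 0.2718]
ee_rot: [[0.42, 0.907, 0.002], [0.907, -0.42, 0.0], [0.001, 0.002, -1.0]]
wrist_force: [0.1, -0.3, -3.6]
finger_gap: 0.0198
```

```bash
python3 -m pendant '[[0,0,0,-0.006,-0.025,0,0.01],[0,0,0,-0.016,-0.067,0,0.01],[0,0,0,-0.027,-0.11,0,0.01],[0,0,0,-0.038,-0.155,0,0.01],[0,0,0,-0.049,-0.2,0,0.01]]' >/dev/null;python3 -m pendant '[[0,0,0,-0.01,-0.04,0,0.01],[0,0,0,-0.014,-0.0545,0,0.01],[0,0,0,-0.014,-0.0545,-0.03,0.01],[0,0,0,-0.014,-0.0545,-0.06,0.01],[0,0,0,-0.014,-0.0545,-0.08,0.01]]'|grep eef;python3 -m pendant '[[0,0,0,0,0,0,0.01],[0,0,0,0,0,-0.007,0.01],[0,0,0,0,0,-0.014,0.01],[0,0,0,0,0,-0.021,0.01],[0,0,0,0,0,-0.025,0.01]]'; python3 -m pendant '[[0,0,0,0,0,-0.005,0.01],[0,0,0,0,0,-0.008,0.01],[0,0,0,0,0,-0.008,0.01]]'
```

```text
eef_pos: [0.6644, -0.0976, 0.1852]
time: 22.05
eef_pos: [0.6668, -0.0987, 0.1655]
ee_rot: [[0.42, 0.907, 0.0], [0.907, -0.42, 0.0], [0.0, 0.0, -1.0]]
wrist_force: [0.4, -0.1, -2.7]
finger_gap: 0.0203
time: 22.35
eef_pos: [0.6664, -0.0987, 0.1572]
ee_rot: [[0.421, 0.907, -0.001], [0.907, -0.421, 0.0], [-0.0, -0.001, -1.0]]
wrist_force: [-0.3, -0.2, -3.8]
finger_gap: 0.02
```

No side force. Down to just above the seat (about .113).

```bash
python3 -m pendant '[[0,0,0,0,0,-0.01,0.01],[0,0,0,0,0,-0.02,0.01],[0,0,0,0,0,-0.03,0.01],[0,0,0,0,0,-0.038,0.01],[0,0,0,0,0,-0.038,0.01]]'|grep -E "eef|force"; python3 -m pendant '[[0,0,0,0,0,-0.0015,0.01],[0,0,0,0,0,-0.003,0.01],[0,0,0,0,0,-0.0045,0.01],[0,0,0,0,0,-0.0045,0.01]]'|grep -E "eef|force|gap"; python3 -m pendant '[[0,0,0,0,0,-0.001,0.01],[0,0,0,0,0,-0.0015,0.01],[0,0,0,0,0,-0.0015,0.01]]'|grep -E "eef|force|gap"
```

```text
eef_pos: [0.6658, -0.0984, 0.1176]
wrist_force: [-0.1, 0.1, -3.7]
eef_pos: [0.6667, -0.0988, 0.1153]
wrist_force: [1.4, -0.4, -2.8]
finger_gap: 0.0201
eef_pos: [0.6669, -0.0988, 0.1142]
wrist_force: [-0.1, 1.0, -1.1]
finger_gap: 0.0202
```

```bash
python3 -m pendant '[[0,0,0,0,0,-0.001,0.01],[0,0,0,0,0,-0.0015,0.01],[0,0,0,0,0,-0.0015,0.01]]'|grep -E "eef|force|gap"; python3 -m pendant '[[0,0,0,0,0,-0.001,0.01],[0,0,0,0,0,-0.001,0.01]]'|grep -E "eef|force|gap"
```

```text
eef_pos: [0.6672, -0.0989, 0.1139]
wrist_force: [-0.8, 0.9, 5.5]
finger_gap: 0.0204
eef_pos: [0.6674, -0.0989, 0.1138]
wrist_force: [-2.5, 0.4, 8.8]
finger_gap: 0.0202
```

Tray_c is seated. I release it and look at the collar from above.

```bash
python3 -m pendant '[[0,0,0,0,0,0.0015,0.01],[0,0,0,0,0,0.0015,0.05],[0,0,0,0,0,0.0015,0.05],[0,0,0,0,0,0.0015,0.05],[0,0,0,0,0,0.0015,0.05]]'; python3 -m pendant '[[0,0,0,0,0,0.02,0.05],[0,0,0,0,0,0.06,0.05],[0,0,0,0,0,0.1,0.07],[0,0,0,0,0,0.14,0.07],[0,0,0,-0.03,0,0.15,0.07]]' >/dev/null; python3 -m pendant '[[0,0,0,-0.045,0.002,0,0.07],[0,0,0,-0.09,0.004,0,0.07],[0,0,0,-0.135,0.006,0,0.07],[0,0,0,-0.18,0.008,-0.03,0.07],[0,0,0,-0.217,0.009,-0.06,0.07]]' >/dev/null; python3 -m pendant '[[0,0,0,0,0,0,0.07],[0,0,0,0,0,0,0.07]]';  python3 -c "
from h import *
f,c=snap('wrist','pics/w7.png');print('\n',w2px(c,(.42,-.09,.05)),w2px(c,(.42,-.09,0)))" | tail -1
```

```text
time: 24.55
eef_pos: [0.6667, -0.0988, 0.1125]
ee_rot: [[0.421, 0.907, -0.0], [0.907, -0.421, 0.0], [-0.0, -0.0, -1.0]]
wrist_force: [-0.1, 0.7, -0.3]
finger_gap: 0.0501
time: 25.75
eef_pos: [0.4195, -0.0892, 0.2023]
ee_rot: [[0.421, 0.907, -0.002], [0.907, -0.421, 0.001], [0.0, -0.003, -1.0]]
wrist_force: [0.5, -1.0, 1.2]
finger_gap: 0.0704
 (np.float64(323.075161698762), np.float64(219.95297175434752)) (np.float64(322.92778031162794), np.float64(205.77975304024017))
```

View pics/w7.png

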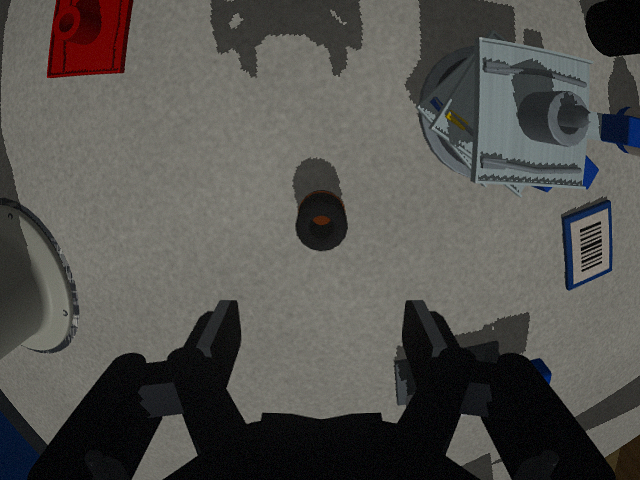

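The collar's top centre is at (321.5,225), about 4 mm from the guess. The stack of three looks right, with the rod through the top hub at (568,117). I pick the collar.

```bash
python3 -c "
from h import *
print(px2w(load('pics/w7.png'),321.5,225,.05))"; python3 -m pendant '[[0,0,0,-0.002,-0.004,-0.045,0.07],[0,0,0,-0.002,-0.004,-0.09,0.07],[0,0,0,-0.002,-0.004,-0.135,0.07],[0,0,0,-0.002,-0.004,-0.17,0.07],[0,0,0,-0.002,-0.004,-0.188,0.07]]' 60 >/dev/null; python3 -m pendant '[[0,0,0,0,0,0,0.03],[0,0,0,0,0,0,0.03],[0,0,0,0,0,0,0.03],[0,0,0,0,0,0,0.03],[0,0,0,0,0,0,0.03]]' 60;  python3 -m pendant '[[0,0,0,0,0,0,0.03],[0,0,0,0,0,0.03,0.03],[0,0,0,0,0,0.08,0.03],[0,0,0,0,0,0.13,0.03],[0,0,0,0,0,0.18,0.03]]' 60 >/dev/null;  python3 -m pendant '[[0,0,0,0,0,0.03,0.03],[0,0,0,0,0,0.06,0.03],[0,0,0,0,0,0.06,0.03],[0,0,0,0,0,0.06,0.03]]'
```

```text
[ 0.41700068 -0.09338331  0.05      ]
time: 26.8
eef_pos: [0.4213, -0.0949, 0.0177]
ee_rot: [[0.42, 0.907, 0.005], [0.907, -0.42, -0.002], [-0.0, 0.005, -1.0]]
wrist_force: [1.2, 0.1, 5.9]
finger_gap: 0.0424
time: 27.7
eef_pos: [0.4189, -0.0937, 0.2555]
ee_rot: [[0.421, 0.907, 0.0], [0.907, -0.421, -0.0], [-0.0, 0.0, -1.0]]
wrist_force: [-0.1, -0.9, -2.5]
finger_gap: 0.0427
```

```bash
python3 -m pendant '[[0,0,0,0.025,0.004,0,0.03],[0,0,0,0.065,0.01,0,0.03],[0,0,0,0.11,0.0165,0,0.03],[0,0,0,0.155,0.023,0,0.03],[0,0,0,0.18,0.027,0,0.03]]' >/dev/null;python3 -m pendant '[[0,0,0,0,0,-0.02,0.03],[0,0,0,0,0,-0.045,0.03],[0,0,0,0,0,-0.062,0.03],[0,0,0,0,0,-0.062,0.03]]'|grep -E "eef|force";python3 -m pendant '[[0,0,0,0,0,-0.006,0.03],[0,0,0,0,0,-0.012,0.03],[0,0,0,0,0,-0.018,0.03],[0,0,0,0,0,-0.022,0.03],[0,0,0,0,0,-0.022,0.03]]'
```

```text
eef_pos: [0.5955, -0.0657, 0.1875]
wrist_force: [0.1, 1.0, -1.9]
time: 29.1
eef_pos: [0.5988, -0.0667, 0.1713]
ee_rot: [[0.42, 0.907, -0.001], [0.907, -0.42, 0.0], [-0.0, -0.001, -1.0]]
wrist_force: [0.0, 0.4, -1.2]
finger_gap: 0.0427
```

```bash
python3 -m pendant '[[0,0,0,0,0,-0.003,0.03],[0,0,0,0,0,-0.006,0.03],[0,0,0,0,0,-0.008,0.03],[0,0,0,0,0,-0.008,0.03]]'|grep -E "eef|force"; python3 -m pendant '[[0,0,0,0,0,-0.001,0.03],[0,0,0,0,0,-0.002,0.03],[0,0,0,0,0,-0.002,0.03]]'|grep -E "eef|force"; python3 -m pendant '[[0,0,0,0,0,-0.001,0.03],[0,0,0,0,0,-0.0015,0.03],[0,0,0,0,0,-0.0015,0.03]]'|grep -E "eef|force"
```

```text
eef_pos: [0.5989, -0.0668, 0.1635]
wrist_force: [-0.5, 0.2, -1.5]
eef_pos: [0.5991, -0.0668, 0.1619]
wrist_force: [-0.3, 0.5, -1.7]
eef_pos: [0.5995, -0.0669, 0.1618]
wrist_force: [-2.6, 1.2, 6.2]
```

The collar is seated (6 N at .1618, as computed). I release it, lift, and compute the scanner's pose.

```bash
python3 -m pendant '[[0,0,0,0,0,0.001,0.03],[0,0,0,0,0,0.001,0.07],[0,0,0,0,0,0.001,0.07],[0,0,0,0,0,0.001,0.07],[0,0,0,0,0,0.001,0.07]]'; python3 -m pendant '[[0,0,0,0,0,0.03,0.07],[0,0,0,0,0,0.07,0.07],[0,0,0,0,0,0.1,0.07]]'|grep eef; python3 -c "
from h import *
c=load('pics/top0.png');b=[.004,.003,0]
A=px2w(c,473.7,252.3,.066)+b;B=px2w(c,464.1,295.5,.066)+b;d=A-B;print(A,B,np.linalg.norm(d),np.degrees(np.arctan2(d[1],d[0])),'mid',(A+B)/2)
print('label',px2w(c,433,197,.009)+b, 'w7',px2w(load('pics/w7.png'),591,245,.009),'w3',px2w(load('pics/w3.png'),518,269,.009))"
```

```text
time: 30.6
eef_pos: [0.5991, -0.0668, 0.1613]
ee_rot: [[0.421, 0.907, -0.0], [0.907, -0.421, 0.0], [0.0, -0.0, -1.0]]
wrist_force: [-0.2, 0.2, -0.1]
finger_gap: 0.0702
eef_pos: [0.5995, -0.0669, 0.2636]
[ 0.52824116 -0.35112275  0.066     ] [ 0.4115564  -0.32324466  0.066     ] 0.11996883063969296 -13.437101278811337 mid [ 0.46989878 -0.33718371  0.066     ]
label [ 0.69183331 -0.25597448  0.009     ] w7 [ 0.68904916 -0.25668185  0.009     ] w3 [ 0.68975099 -0.25375702  0.009     ]
```

```bash
python3 -m pendant '[[0,0,-8,-0.015,-0.03,0,0.07],[0,0,-16,-0.03,-0.065,0,0.07],[0,0,-24,-0.045,-0.1,0,0.07],[0,0,-32,-0.058,-0.13,0,0.06],[0,0,-40,-0.07,-0.16,0,0.06]]' >/dev/null; python3 -m pendant '[[0,0,-8,-0.012,-0.025,0,0.06],[0,0,-16,-0.024,-0.05,0,0.06],[0,0,-24,-0.036,-0.075,-0.02,0.06],[0,0,-32,-0.048,-0.1,-0.045,0.06],[0,0,-38.6,-0.0535,-0.1116,-0.062,0.06]]' >/dev/null; python3 -m pendant '[[0,0,0,0,0,0,0.06],[0,0,0,0,0,0,0.06]]';  python3 -c "
from h import *
f,c=snap('wrist','pics/w8.png')
d=np.array([.973,-.232,0]);o=np.array([.470,-.337,0])
print('\n',*[np.round(w2px(c,p)) for p in (o-.06*d+[0,0,.066],o+.06*d+[0,0,.066],o+.06*d+[0,0,.07],o+.11*d+[0,0,.07])])" | tail -1
```

```text
time: 32.1
eef_pos: [0.4758, -0.3381, 0.1997]
ee_rot: [[0.973, -0.23, 0.0], [-0.23, -0.973, 0.001], [-0.0, -0.001, -1.0]]
wrist_force: [0.2, -0.4, 0.5]
finger_gap: 0.0601
 [323. 300.] [323. 154.] [323. 155.] [323.  87.]
```

View pics/w8.png

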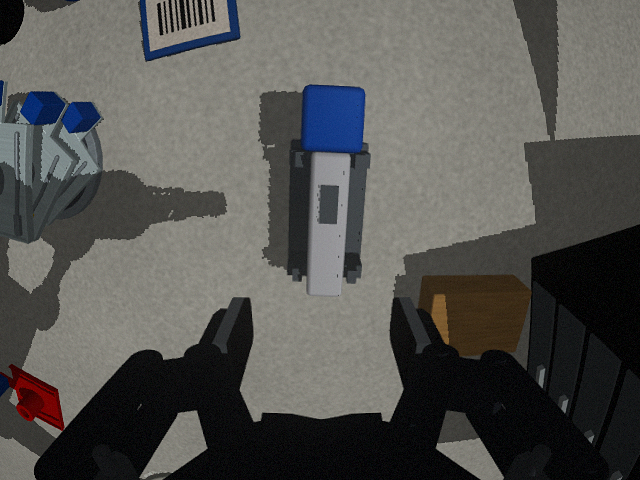

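```bash
python3 -c "
from h import *
c=load('pics/w8.png')
A=px2w(c,325,295,.066);B=px2w(c,331,152,.066);C=px2w(c,335,87,.07);print(A,B,C)
for q in (B,C):
  d=q-A;print(np.linalg.norm(d),np.degrees(np.arctan2(d[1],d[0])))
o=(A+B)/2;d=(C-A)/np.linalg.norm(C-A);print('origin',o,'grip',o+.006*d,'d',d)"
```

```text
[ 0.4158334  -0.32619926  0.066     ] [ 0.52868238 -0.35713698  0.066     ] [ 0.57484393 -0.3707705   0.07      ]
0.11701296630802692 -15.331043732893717
0.16518759448083792 -15.658379216385368
origin [ 0.47225789 -0.34166812  0.066     ] grip [ 0.47803353 -0.34328705  0.06614529] d [ 0.96260572 -0.26982192  0.02421489]
```

Handle ends are at (325,295) and (331,152), and the head end at (335,87), giving a yaw of about -15.3°. I make a small correction, descend and grip.

```bash
python3 -m pendant '[[0,0,-1.7,0.001,-0.003,-0.04,0.055],[0,0,-1.7,0.001,-0.003,-0.085,0.055],[0,0,-1.7,0.001,-0.003,-0.125,0.055],[0,0,-1.7,0.001,-0.003,-0.155,0.055],[0,0,-1.7,0.001,-0.003,-0.164,0.055]]' 60 ; python3 -m pendant '[[0,0,0,0,0,0,0.055],[0,0,0,0,0,0,0.015],[0,0,0,0,0,0,0.015],[0,0,0,0,0,0,0.015],[0,0,0,0,0,0,0.015]]' 60; python3 -m pendant '[[0,0,0,0,0,0,0.015],[0,0,0,0,0,0,0.015]]' 60
```

```text
time: 32.65
eef_pos: [0.476, -0.3392, 0.0331]
ee_rot: [[0.966, -0.259, -0.003], [-0.259, -0.966, 0.003], [-0.004, -0.002, -1.0]]
wrist_force: [-0.4, 0.5, -0.1]
finger_gap: 0.0546
time: 33.15
eef_pos: [0.4784, -0.3431, 0.0385]
ee_rot: [[0.965, -0.261, 0.004], [-0.261, -0.965, -0.004], [0.005, 0.003, -1.0]]
wrist_force: [0.4, 1.1, 7.2]
finger_gap: 0.029
time: 33.35
eef_pos: [0.4785, -0.3431, 0.0385]
ee_rot: [[0.965, -0.261, 0.004], [-0.261, -0.965, -0.004], [0.005, 0.003, -1.0]]
wrist_force: [0.9, 0.8, 7.5]
finger_gap: 0.0293
```

```bash
python3 -m pendant '[[0,0,0,0,0,0.01,0.015],[0,0,0,0,0,0.025,0.015],[0,0,0,0,0,0.05,0.015],[0,0,0,0,0,0.075,0.015],[0,0,0,0,0,0.075,0.015]]' 60; python3 -m pendant '[[0,0,0,0.015,0.02,0,0.015],[0,0,0,0.04,0.055,0,0.015],[0,0,0,0.065,0.09,0,0.015],[0,0,0,0.08,0.112,-0.005,0.015],[0,0,0,0.086,0.12,-0.01,0.015]]' 60 >/dev/null; python3 -m pendant '[[0,0,0,0,0,0,0.015],[0,0,0,0,0,0,0.015],[0,0,0,0,0,0,0.015]]' 60; python3 -c "
from h import *
f,c=snap('side','pics/s2.png');g,e=snap('wrist','pics/w9.png')
s=observe();p=s['eef_pos'];R=s['ee_rot'];d=R[:,0]
o=p-.006*d+[0,0,.0015];w=o+.087*d+[0,0,-.006];h=(w[2]-.009);print('\nhit',w+[0,0,-h]+d*h*.577,'dist',h/.866)
u,v=map(int,w2px(c,(.62,-.24,.08)))
A=cv2.resize(cv2.cvtColor(f[v-75:v+75,u-100:u+100],cv2.COLOR_RGB2BGR),(400,300),interpolation=cv2.INTER_CUBIC)
B=cv2.resize(cv2.cvtColor(g,cv2.COLOR_RGB2BGR),(400,300),interpolation=cv2.INTER_AREA)
cv2.imwrite('pics/c5.png',np.hstack([A,B]))"|tail -1
```

```text
time: 33.85
eef_pos: [0.4786, -0.3438, 0.1156]
ee_rot: [[0.965, -0.261, 0.006], [-0.261, -0.965, -0.006], [0.007, 0.005, -1.0]]
wrist_force: [0.9, -0.3, -1.9]
finger_gap: 0.0289
time: 34.65
eef_pos: [0.5619, -0.2227, 0.1004]
ee_rot: [[0.965, -0.263, -0.0], [-0.263, -0.965, -0.0], [-0.0, 0.0, -1.0]]
wrist_force: [-0.4, 0.1, -1.2]
finger_gap: 0.0288
hit [ 0.68887448 -0.25723412  0.00901821] dist 0.10068742713721732
```

View pics/c5.png

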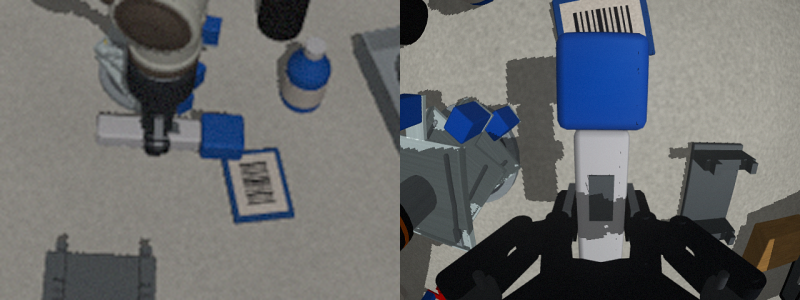

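The scanner is level and in line with the card: side crop shows the head at (222,135) with the card beyond it. The computed beam hit is within 2 mm of the label at 10.1 cm. I hold over 2 s, then return.

```bash
python3 -m pendant '[[0,0,0,0,0,0,0.015],[0,0,0,0,0,0,0.015],[0,0,0,0,0,0,0.015],[0,0,0,0,0,0,0.015],[0,0,0,0,0,0,0.015]]' >/dev/null; python3 -m pendant '[[0,0,0,0,0,0,0.015],[0,0,0,0,0,0,0.015],[0,0,0,0,0,0,0.015],[0,0,0,0,0,0,0.015],[0,0,0,0,0,0,0.015]]' >/dev/null; python3 -m pendant '[[0,0,0,0,0,0,0.015],[0,0,0,0,0,0,0.015],[0,0,0,0,0,0,0.015],[0,0,0,0,0,0,0.015],[0,0,0,0,0,0,0.015]]' >/dev/null; python3 -m pendant '[[0,0,0,0,0,0,0.015],[0,0,0,0,0,0,0.015],[0,0,0,0,0,0,0.015],[0,0,0,0,0,0,0.015],[0,0,0,0,0,0,0.015]]' >/dev/null; python3 -m pendant '[[0,0,0,0,0,0,0.015],[0,0,0,0,0,0,0.015],[0,0,0,0,0,0,0.015],[0,0,0,0,0,0,0.015],[0,0,0,0,0,0,0.015]]' >/dev/null; python3 -m pendant '[[0,0,0,0,0,0,0.015],[0,0,0,0,0,0,0.015],[0,0,0,0,0,0,0.015]]' | grep -E "eef|time"
python3 -m pendant '[[0,0,0,-0.01,-0.014,0.01,0.015],[0,0,0,-0.035,-0.049,0.01,0.015],[0,0,0,-0.06,-0.084,0.01,0.015],[0,0,0,-0.078,-0.109,0.01,0.015],[0,0,0,-0.086,-0.12,0.01,0.015]]' >/dev/null; python3 -m pendant '[[0,0,0,0,0,0,0.015],[0,0,0,0,0,0,0.015],[0,0,0,0,0,0,0.015]]'
```

```text
time: 37.55
eef_pos: [0.5626, -0.2214, 0.1004]
time: 38.35
eef_pos: [0.4773, -0.3403, 0.1104]
ee_rot: [[0.966, -0.26, 0.0], [-0.26, -0.966, 0.0], [-0.0, -0.001, -1.0]]
wrist_force: [0.3, -0.1, -1.2]
finger_gap: 0.029
```

```bash
python3 -m pendant '[[0,0,0,0.001,-0.0028,-0.015,0.015],[0,0,0,0.001,-0.0028,-0.03,0.015],[0,0,0,0.001,-0.0028,-0.045,0.015],[0,0,0,0.001,-0.0028,-0.06,0.015],[0,0,0,0.001,-0.0028,-0.066,0.015]]' >/dev/null; python3 -m pendant '[[0,0,0,0,0,0,0.015],[0,0,0,0,0,-0.0015,0.015],[0,0,0,0,0,-0.003,0.015],[0,0,0,0,0,-0.003,0.015]]'|grep -E "eef|force"; python3 -m pendant '[[0,0,0,0,0,-0.0015,0.015],[0,0,0,0,0,-0.0025,0.015],[0,0,0,0,0,-0.0025,0.015]]'|grep -E "eef|force"
```

```text
eef_pos: [0.4778, -0.3446, 0.0419]
wrist_force: [-1.1, 0.5, -2.0]
eef_pos: [0.4775, -0.3441, 0.0388]
wrist_force: [0.3, 0.2, -1.6]
```

```bash
python3 -m pendant '[[0,0,0,0,0,-0.001,0.015],[0,0,0,0,0,-0.001,0.015],[0,0,0,0,0,-0.001,0.015]]'|grep -E "eef|force"; python3 -m pendant '[[0,0,0,0,0,-0.001,0.015],[0,0,0,0,0,-0.001,0.015],[0,0,0,0,0,-0.001,0.015]]'|grep -E "eef|force"
```

```text
eef_pos: [0.4778, -0.3444, 0.0385]
wrist_force: [-2.3, 2.4, 3.4]
eef_pos: [0.4779, -0.3445, 0.0384]
wrist_force: [-4.7, 3.8, 10.8]
```

Seated. I release, lift clear and check.

```bash
python3 -m pendant '[[0,0,0,0,0,0.0012,0.015],[0,0,0,0,0,0.0012,0.05],[0,0,0,0,0,0.0012,0.055],[0,0,0,0,0,0.0012,0.055],[0,0,0,0,0,0.0012,0.055]]'|grep -E "eef|gap"; python3 -m pendant '[[0,0,0,0,0,0.02,0.055],[0,0,0,0,0,0.06,0.055],[0,0,0,0,0,0.1,0.055],[0,0,0,0,0,0.14,0.055],[0,0,0,0,0,0.162,0.055]]' >/dev/null; python3 -m pendant '[[0,0,0,0,0,0,0.055],[0,0,0,0,0,0,0.055]]'; python3 -c "
from h import *
g,e=snap('wrist','pics/w10.png');f,c=snap('side','pics/s3.png')
A=cv2.resize(cv2.cvtColor(f[215:335,300:420],cv2.COLOR_RGB2BGR),(400,400),interpolation=cv2.INTER_CUBIC)
B=cv2.resize(cv2.cvtColor(g[60:310,195:445],cv2.COLOR_RGB2BGR),(400,400),interpolation=cv2.INTER_CUBIC)
cv2.imwrite('pics/c6.png',np.hstack([A,B]))">/dev/null
```

```text
eef_pos: [0.4775, -0.3442, 0.0379]
finger_gap: 0.055
time: 41.35
eef_pos: [0.4775, -0.3441, 0.1996]
ee_rot: [[0.965, -0.262, -0.0], [-0.262, -0.965, 0.0], [-0.0, -0.0, -1.0]]
wrist_force: [0.2, -0.4, 0.1]
finger_gap: 0.055
```

View pics/c6.png

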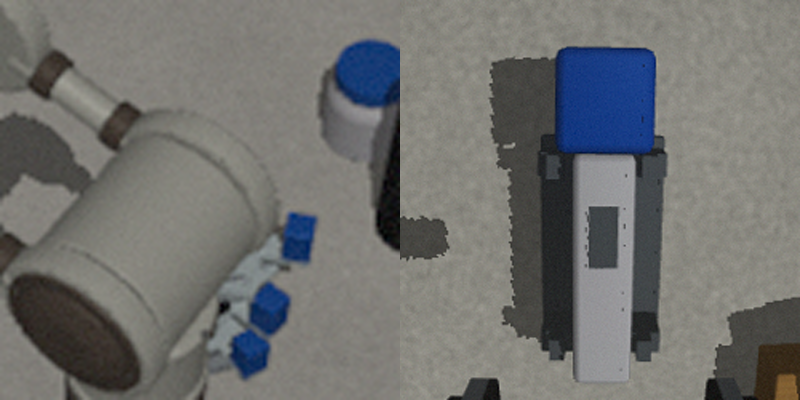

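The scanner is home and centred in the cradle. The arm hides the stack in the side view, so I move away for the final check.

```bash
python3 -m pendant '[[0,0,0,-0.01,0.02,0.04,0.055],[0,0,0,-0.02,0.05,0.08,0.055],[0,0,0,-0.03,0.09,0.1,0.055],[0,0,0,-0.035,0.135,0.1,0.055],[0,0,0,-0.04,0.18,0.1,0.055]]' >/dev/null; python3 -m pendant '[[0,0,0,-0.01,0.045,0,0.055],[0,0,0,-0.02,0.09,0,0.055],[0,0,0,-0.03,0.135,0,0.055],[0,0,0,-0.04,0.18,0,0.055],[0,0,0,-0.045,0.225,0,0.055]]'  >/dev/null; python3 -m pendant '[[0,0,0,0,0.045,0,0.055],[0,0,0,0,0.09,0,0.055],[0,0,0,0,0.135,0,0.055],[0,0,0,0,0.18,0,0.055],[0,0,0,0,0.225,0,0.055]]'; python3 -m pendant '[[0,0,0,0,0,0,0.055],[0,0,0,0,0,0,0.055]]' >/dev/null; python3 -c "
from h import *
f,c=snap('side','pics/s4.png');g,e=snap('top','pics/t4.png')
A=cv2.resize(cv2.cvtColor(f[215:335,300:420],cv2.COLOR_RGB2BGR),(400,400),interpolation=cv2.INTER_CUBIC)
B=cv2.resize(cv2.cvtColor(g[100:340,260:500],cv2.COLOR_RGB2BGR),(400,400),interpolation=cv2.INTER_CUBIC)
cv2.imwrite('pics/c7.png',np.hstack([A,B]))">/dev/null
```

```text
time: 42.95
eef_pos: [0.3915, 0.2875, 0.2981]
ee_rot: [[0.965, -0.261, -0.003], [-0.261, -0.965, -0.001], [-0.002, 0.002, -1.0]]
wrist_force: [-0.2, -0.1, 0.4]
finger_gap: 0.0547
```

View pics/c7.png

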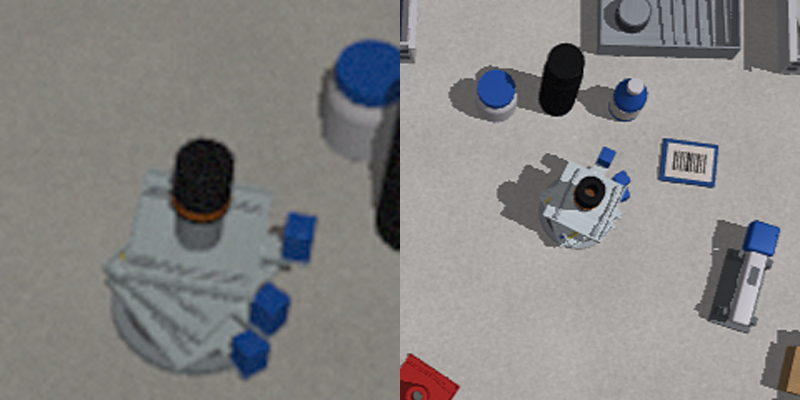

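The side crop shows three flat, stacked trays with the collar (band down) standing on the top hub at (200,190). The top view shows the scanner in its cradle and the bystanders where they were.

```bash
python3 -c "
from workcell import *
print(observe()['time'],finish_job())"
```

```text
the job is handed in; nothing more can be done
43.25 None
```

The job is done and handed in at 43 s of the 200 s allowed. All three silver trays are on the rod, stacked a, b, c from the bottom. The collar is on top with its orange band down. The scanner was held for about 2.9 s on the barcode and is back in its cradle.

- **Seating:** each tray and the collar stopped at its expected height with light contact forces, highest 13.6 N. The last pictures show the trays flat and the collar standing on the top hub.
- **Scan:** the computed beam passed within about 2 mm of the label centre from 10 cm. There is no direct confirmation of a read; the aim was checked by calculation and in the pictures only.
- **Scanner and bystanders:** the scanner is centred in its cradle, facing the same way as before. The jar, flask, spray, card and the red tray in view have not visibly moved. The bowl, tape, swab box and other red tray lie outside the final crop, and I did not check them.
- **Disagreements:** the top camera placed points about 4–5 mm away from where the wrist camera did. I used the wrist camera and the contact forces to settle it. While lowering tray_a there was about 3 N of sideways force, which went away after a 2 mm shift.
- **Knocks:** I noticed no knocked item during the run.

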